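# Blow off a marking fixture and hold a housing into its corner

## Robot

A 7-joint arm with a two-finger parallel gripper is mounted at the origin on the work surface. World frame = base frame: x ahead of the robot, y to its left, z up, the work surface at z = 0. Lengths are in m, angles in rad, forces in N, time in s.
With the tool pointing down it reaches from about 0.35 to 0.9 m from the base axis. Payload 8.1 kg.
Tool frame: the origin (TCP) lies at the very end of the fingers, on their centre line; the grasp point (between the pads) lies 19 mm behind it; x points along the fingers, y is the direction in which the jaws open and shut, and the axes are right-handed (so a half turn about x gives the same grasp; the last joint's range is limited). The gripper opens to 92 mm and grips with 3 to 60 N. Pads are 19 mm wide; open, the fingers measure 130 mm over their backs; the gripper's body (75 mm by 190 mm) begins 47 mm behind the grasp point.
Start: joints at [-1.359, 0.434, 0.025, 1.573, -0.012, 1.134, -0.075], TCP at [0.194, 0.594, 0.227] pointing down, gripper open.
Joint ranges: [-2.62, 2.62], [-0.44, 2.09], [-1.27, 1.32], [0.08, 2.57], [-1.32, 4.46], [0.12, 2], [-2.74, 2.74]. Speed limits (rad/s): [2.22, 2.22, 3.01, 3.01, 3.14, 3.14, 3.14].

## Interface

Orientations are given as a rotation vector (axis times angle).
In Python, from cell import * gives the robot as it stands.
- The arm moves only by the shell command python3 -m handwheel 'ROWS' [FORCE]. ROWS is JSON, a list of rows, each a list of 7 numbers: the opening, from 0 (shut) to 1 (fully open), then the shift along the tool's x, y, z in m, then the turn, a rotation vector about the tool's x, y, z in rad. A call has 1 to 10 rows; each row shifts and turns the commanded pose from where the row before left it, along the tool's axes as they then stand; what a row does not reach is not made up. A row lasts 1/10 s, in which the tool goes at most 50 mm and 8.59 degrees, less where a joint would pass 70% of its speed; a pose out of reach is approached as far as the arm can. A call is refused whole if a number of a shift passes 0.05 or a number of a turn 0.15, either way. A call with a gripper value outside its range is refused whole. The fingers move at their own pace and stop on an object; FORCE is the grip in N (left out, the last holds). Time passes only in rows, so rows that do not move let the fingers close. It gives the time, the measured TCP pose, the force and the opening at its end, in the units of the state.
- observe(): the state, without advancing time (a new reading comes with each control period).
- get_image(name): name is "side" or "top"; returns (picture, depth): 400x640x3 uint8, blue, green, red; 400x640 float32, m along the optical axis (not along the pixel's ray), 0 where there is no reading.
- get_calibration(name): a dict with "camera_matrix" (3x3 intrinsics, pixels), "k1" (the pictures are not rectified: a ray, as slopes to the right and down, at radius r is drawn at 1 + k1 r^2 times it, then the intrinsics apply), "pose" (4x4, takes a point from camera to world coordinates). Camera axes: x right, y down, z forward; pixel columns grow to the right and rows downward; lengths in m; the calibration is good to about 2 mm. A picture is of the moment at which its call begins. get_calibration takes no time and is no camera call.
- sign_off(): hands the job in, once; it reports no verdict.
The state is a dict: "clock": time; "joints": joint angles; "dq": joint speeds; "joint_efforts": joint torques, N m; "position": TCP position; "ee_rot": TCP orientation; "force": force on the tool from outside, world axes, zero at the start; "ft_torque": the same for the moment, N m; "width": opening from 0.0 (shut) to 1.0 (fully open).
Only numpy, scipy, OpenCV 4.12 (cv2) and the standard library are available. Lean on these libraries where they do the work, as an engineer would, in place of code of your own. Each camera call takes 0.05 s, during which the arm holds its last target. There are 200 camera calls.

## Task

Before the housing goes in, squeeze the fixed air gun's trigger fully for a moment to blow the fence and stop clean, and let it go. Then slide the metal housing square up to the fence and the end stop, and with the fingertips in the step above its flange push diagonally, about 15 N into the fence and 10 N down onto the bed together, so that it cannot shift during marking. Finish while still holding that push, and leave the brush, tape roll and red bin alone.

Things in the scene. Friction and masses are not known exactly. Their poses are not given: they have to be found in the camera images.
- station: Marking station fixed on the bench: grey base plate 400 x 320 x 12 mm with bed, fence, stop and, behind the fence, a cream marking head 86 mm tall. Origin on the bench (z = 0) under the bed; x points across the bed to the fence, y along the fence away from the stop, z up. Bed, fence and stop have the same axes.
- bed: Flat steel bed plate, 220 mm (x) x 300 mm (y), on which the housing slides (friction about 0.5 to 0.7). Origin in the middle of its top face, at station (-10, 0, 24) mm. Its far edge meets the fence.
- fence: Fixed aluminium fence bar along the far edge of the bed, 34 mm high above it, 18 mm thick, from y = -80 to +190 mm, with a 40 mm wide window for the marking stylus. Origin at bed height in its near face (plane x = 0), mid-window, where the middle of the housing's back belongs: station (100, -40, 24) mm.
- stop: Fixed dark steel end stop on the bed, 80 mm along x, 30 mm thick, 28 mm tall, with a black knob on top (to 46 mm). Origin at bed height in the middle of its face that looks to +y (plane y = 0): station (55, -100, 24) mm.
- housing: Loose finned cast aluminium housing, about 0.45 kg, 94 mm (x) x 120 mm (y). Origin: centre of underside. Body 36 mm tall from x = -17 to 47 mm; flange 10 mm thick from x = -47 to -17 mm, towards the robot. It starts on the bed 20 to 100 mm off the fence, up to 110 mm off the stop, turned up to 0.3 rad. Seated: axes as the station's, origin at station (53, -40, 24) mm.
- housing_step (a point): Inner corner of the housing where the flange's top meets the upright wall of the main body, mid-length: housing (-17, 0, 10) mm. Axes as the housing.
- housing_back (a point): Middle of the housing's back face (the one for the fence), 12 mm up: housing (47, 0, 12) mm.
- housing_end (a point): Middle of the main body's end face that belongs against the stop, 12 mm up: housing (15, -60, 12) mm. The housing's centre of mass lies near housing (10, 0, 17) mm.
- airgun_grip (a point): Pistol air gun fixed on its side 75 mm above the bench, left of the bed. Point mid-way through grip and squeezed trigger. Axes: x along the grip to the barrel (its axis 58 mm away, radius 16), y to the back of the grip (face at y = 19 mm), z up. Trigger on the -y side: outermost at y = -34 mm at rest, -19 mm squeezed. Grip 26 mm tall; pipe elbow 80 mm off at -x; free below and beside.
- trigger (a joint): Angle of the air gun's sprung steel trigger, 50 mm long, hinged beside the barrel: 0 at rest, 0.34 rad fully squeezed. It swings level towards the grip; a spring returns it; squeezing takes about 2 to 5 N.
- brush: Bystander: hand brush lying on the bench to the right of the station. Leave alone.
- tape: Bystander: roll of amber tape, 90 mm across, 24 mm tall, flat on the bench beyond the air gun. Leave alone.
- bin: Bystander: open red steel bin 120 x 100 x 55 mm with spacers, on the bench to the right beyond the brush. Leave alone.
Not all that is in view belongs to the job. What is meant by the housing is not pink or purple, and is the larger of those in its own colour.

How it is judged:
By the outcome, as a careful person would: the job done as asked, in the order asked, and still so for the second after the job is handed in, while the arm keeps its last pose, push and grip.
It also fails if it takes over 72 s, if anything falls off the work surface, if the arm or the gripper's body presses on something with over 40 N, if the wrist force passes 120 N, or if a joint passes its speed limit or range.

## Working session

There is one attempt and no reset: what is moved stays moved. The work goes in short steps, Python scripts to look and compute and a shell command to move; the robot and the scene stay as the last step left them, time stands still between calls to the robot, and variables do not carry over. Pictures are saved under pics/ and viewed, about 8 in all and at most 12, crops included, and the job is handed in when it is done.

```bash
ls; mkdir -p pics; cat > h.py <<'E'
from cell import *
import numpy as np, cv2
from scipy.spatial.transform import Rotation as R
def grab(n):
    im,d=get_image(n); np.savez('pics/last_%s.npz'%n,im=im,d=d); return im,d
def ld(n):
    z=np.load('pics/last_%s.npz'%n); return z['im'],z['d']
def ray(n,u,v):
    c=get_calibration(n); K=np.array(c['camera_matrix']); 
    return cv2.undistortPoints(np.array([[[u,v]]],float),K,np.array([c['k1'],0,0,0,0.]))[0,0]
def px2w(n,u,v,d=None,z=None):
    c=get_calibration(n); T=np.array(c['pose']); a=ray(n,u,v); r=np.array([a[0],a[1],1.])
    if z is not None:
        w=T[:3,:3]@r; d=(z-T[2,3])/w[2]
    return T[:3,:3]@(r*d)+T[:3,3]
def w2px(n,p):
    c=get_calibration(n); T=np.array(c['pose']); q=T[:3,:3].T@(np.array(p)-T[:3,3])
    K=np.array(c['camera_matrix']); return cv2.projectPoints(q.reshape(1,3),np.zeros(3),np.zeros(3),K,np.array([c['k1'],0,0,0,0.]))[0].ravel()
E
python3 - <<'E'
from h import *
s=observe()
for k,v in s.items(): print(k,np.round(v,4))
print(R.from_rotvec(s['ee_rot']).as_matrix().round(3))
for n in ('top','side'):
    im,d=grab(n); cv2.imwrite(f'pics/{n}0.png',im); c=get_calibration(n); print(n,np.round(c['pose'],3),c['camera_matrix'],c['k1'])
E
```

```text
pics
clock 0.0
joints [-1.3586  0.4352  0.025   1.5741 -0.0116  1.134  -0.0751]
dq [-0.001  -0.0004  0.0005  0.0004  0.0003  0.0007  0.0001]
joint_efforts [-2.00000e-04 -6.67852e+01  9.84900e-01 -3.14450e+01 -6.04000e-02
  4.33000e-02  2.00000e-04]
position [0.1934 0.5938 0.226 ]
ee_rot [ 0.2459  1.5567 -0.2484]
force [ 0.0519  0.1354 -0.006 ]
ft_torque [0.0411 0.0021 0.0297]
width 1.0006
[[-0.     0.31   0.951]
 [-0.002  0.951 -0.31 ]
 [-1.    -0.002  0.   ]]
top [[ 0.017 -0.997  0.072  0.42 ]
 [-1.    -0.018 -0.018 -0.009]
 [ 0.02  -0.071 -0.997  1.002]
 [ 0.     0.     0.     1.   ]] [[374.68181586   0.         315.54156975]
 [  0.         374.68181586 199.70252529]
 [  0.           0.           1.        ]] -0.06424211389402364
side [[ 0.995 -0.057  0.081  0.433]
 [-0.099 -0.534  0.839 -0.725]
 [-0.004 -0.843 -0.537  0.557]
 [ 0.     0.     0.     1.   ]] [[381.50661572   0.         313.61275877]
 [  0.         381.50661572 205.27849616]
 [  0.           0.           1.        ]] -0.017181287489274426
```

View pics/top0.png

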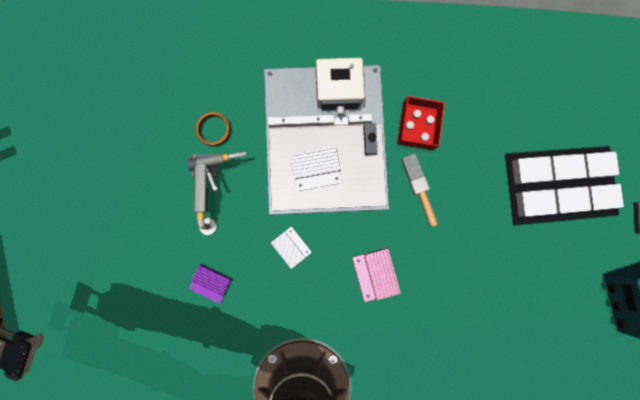

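View pics/side0.png

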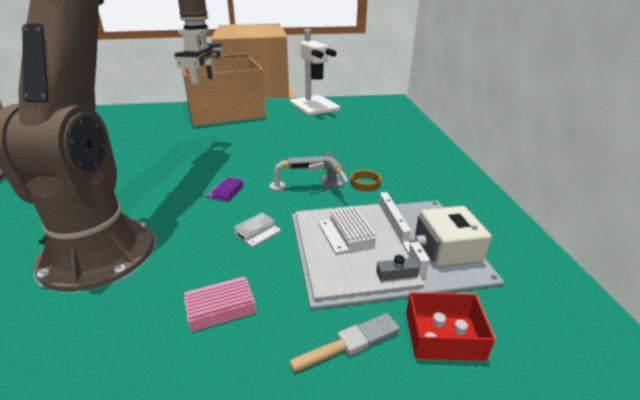

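The top view shows the air gun grip running from (205,160) down to (200,215) with the trigger on its right near (212,180). The housing is at (316,168), the fence at row ~120 and the stop at (370,138). I'll enlarge both areas.

```bash
python3 - <<'E'
from h import *
im,d=ld('top')
a=cv2.resize(im[140:240,180:260],None,fx=5,fy=5,interpolation=cv2.INTER_CUBIC)
b=cv2.resize(im[100:220,262:392],None,fx=4.16667,fy=4.16667,interpolation=cv2.INTER_CUBIC)[:500]
for k in range(0,80,10): cv2.putText(a,str(180+k),(k*5,8),0,.3,(0,0,255)); cv2.line(a,(k*5,0),(k*5,500),(0,0,255) if k%20==0 else (90,90,200),1)
for k in range(0,100,10): cv2.putText(a,str(140+k),(0,k*5+8),0,.3,(0,0,255)); cv2.line(a,(0,k*5),(400,k*5),(90,90,200),1)
o=np.zeros((500,800,3),np.uint8); o[:,:400]=a
b=cv2.resize(b,None,fx=400/b.shape[1],fy=400/b.shape[1]); s=400/130
for k in range(8,130,10): cv2.putText(b,str(262+k),(int(k*s),8),0,.3,(0,0,255)); cv2.line(b,(int(k*s),0),(int(k*s),5),(0,0,255),1)
for k in range(0,120,10): cv2.putText(b,str(100+k),(0,int(k*s)+4),0,.3,(0,0,255))
o[:b.shape[0],400:]=b
cv2.imwrite('pics/c1.png',o)
for u,v in [(201,200),(203,185),(205,170),(213,183),(217,190),(208,178),(225,157),(240,156),(316,162),(316,182),(280,205),(370,138),(300,120),(207,226)]:
    print(u,v,px2w('top',u,v,d=d[v,u]).round(4))
E
```

```text
201 200 [0.4804 0.2548 0.0874]
203 185 [0.5174 0.2513 0.0874]
205 170 [0.5545 0.2478 0.0877]
213 183 [0.5233 0.228  0.0826]
217 190 [ 0.514   0.2383 -0.002 ]
208 178 [0.5371 0.2445 0.0696]
225 157 [0.5891 0.2013 0.0801]
240 156 [ 0.6077  0.1794 -0.0025]
316 162 [ 0.5848 -0.0257  0.0566]
316 182 [ 0.5367 -0.0271  0.0299]
280 205 [0.4753 0.066  0.0224]
370 138 [ 0.6473 -0.1618  0.0687]
300 120 [0.6936 0.0173 0.0558]
207 226 [0.4171 0.2491 0.0452]
```

View pics/c1.png

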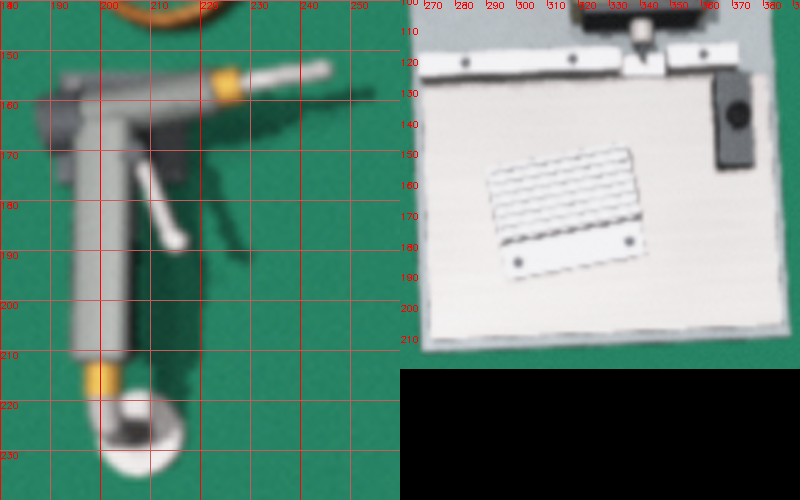

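```bash
python3 - <<'E'
from h import *
P=lambda u,v,z:px2w('top',u,v,z=z)
def pr(n,L): 
    o=[P(*l) for l in L]; print(n,[list(x[:2].round(4)) for x in o]); return o
b=pr('gun back edge',[(195,200,.075),(196,170,.075),(194.6,210,.075)])
f=pr('gun front edge',[(205.4,200,.085),(205.6,170,.085)])
pr('barrel axis',[(210,159.5,.088),(222,157.5,.088)]); pr('trig tip',[(214.5,188.5,.083)]); pr('elbow',[(200,219,.08)])
p=pr('plate near',[(269.1,213.7,.012),(388.7,208.5,.012)]); d=p[1]-p[0]; print(np.hypot(*d[:2]),np.arctan2(d[0],-d[1]))
p=pr('bed near',[(272.1,210.8,.024),(385.2,205.6,.024)]);d=p[1]-p[0]; print(np.hypot(*d[:2]),np.arctan2(d[0],-d[1]))
p=pr('fence near top',[(268.5,124.6,.058),(330,123,.058)]);d=p[1]-p[0]; print(np.hypot(*d[:2]),np.arctan2(d[0],-d[1]))
p=pr('stop top: corners +y face near, far; -y near',[(364.5,154,.052),(364.2,124,.052),(376.8,154.5,.052)])
h=pr('body fl fr nr nl',[(290.6,155.2,.06),(336.7,147.8,.06),(340.3,169.9,.06),(294.5,178.6,.06)])
g=pr('flange r l',[(342.6,181.9,.034),(298.1,191,.034)])
for q in (h[0:2],h[3:1:-1],g[::-1]):
    d=q[1]-q[0]; print(np.hypot(*d[:2]),np.arctan2(d[0],-d[1]))
E
```

```text
gun back edge [[np.float64(0.4809), np.float64(0.2733)], [np.float64(0.556), np.float64(0.2739)], [np.float64(0.4561), np.float64(0.2734)]]
gun front edge [[np.float64(0.4807), np.float64(0.2446)], [np.float64(0.555), np.float64(0.247)]]
barrel axis [[np.float64(0.5808), np.float64(0.2364)], [np.float64(0.5863), np.float64(0.2068)]]
trig tip [[np.float64(0.5097), np.float64(0.2237)]]
elbow [[np.float64(0.434), np.float64(0.2576)]]
plate near [[np.float64(0.4524), np.float64(0.095)], [np.float64(0.4716), np.float64(-0.2221)]]
0.31767215392042836 0.06071493712719997
bed near [[np.float64(0.4597), np.float64(0.0861)], [np.float64(0.4785), np.float64(-0.2102)]]
0.2968980492100168 0.06342075278931737
fence near top [[np.float64(0.6793), np.float64(0.0978)], [np.float64(0.6868), np.float64(-0.06)]]
0.15802926931933595 0.04756131948693561
stop top: corners +y face near, far; -y near [[np.float64(0.6091), np.float64(-0.1504)], [np.float64(0.688), np.float64(-0.1493)], [np.float64(0.6085), np.float64(-0.1823)]]
body fl fr nr nl [[np.float64(0.6004), np.float64(0.0392)], [np.float64(0.6219), np.float64(-0.0779)], [np.float64(0.5652), np.float64(-0.0877)], [np.float64(0.5407), np.float64(0.028)]]
flange r l [[np.float64(0.5378), np.float64(-0.0963)], [np.float64(0.5118), np.float64(0.019)]]
0.11907006205951368 0.18177826079909506
0.11831951139142974 0.20845889357744107
0.11819053187791854 0.22132254995745318
```

```bash
python3 -m handwheel '[[1,0,0,0,-0.112,0,0],[1,0,0,0,-0.112,0,0],[1,0,0,0,-0.111,0,0]]' 12; python3 -m handwheel '[[1,0,-0.034,0.032,0,0,0],[1,0,-0.034,0.032,0,0,0],[1,0,-0.034,0.032,0,0,0],[1,0,-0.034,0.032,0,0,0],[1,0,-0.034,0.032,0,0,0],[1,0,-0.034,0.032,0,0,0],[1,0,-0.034,0.032,0,0,0],[1,0,-0.034,0.032,0,0,0],[1,0,-0.034,0.032,0,0,0],[1,0,0,0,0,0,0]]'
cat > st.py <<'E'
from h import *
s=observe(); M=R.from_rotvec(s['ee_rot']).as_matrix()
print('t',round(s['clock'],2),'p',s['position'].round(4) if hasattr(s['position'],'round') else np.round(s['position'],4),'F',np.round(s['force'],2),'T',np.round(s['ft_torque'],2),'w',round(s['width'],3),'yaw',np.arctan2(-M[0,1],M[1,1]).round(4),'x',M[:,0].round(3))
E
python3 st.py
```

```text
clock: 0.4
position: [0.1934, 0.594, 0.2262]
ee_rot: [-0.02, 1.571, 0.019]
force: [1.2, -0.3, 0.3]
width: 1.0
clock: 1.4
position: [0.4926, 0.287, 0.2265]
ee_rot: [-0.01, 1.569, 0.005]
force: [-0.2, 0.3, -0.1]
width: 0.998
t 1.4 p [0.4926 0.287  0.2265] F [-0.25  0.26 -0.14] T [ 0.01 -0.02  0.02] w 0.998 yaw 0.0098 x [ 0.002 -0.004 -1.   ]
```

```bash
python3 -m handwheel '[[1,0,-0.036,0.02,0,0,0],[1,0.02,0,0,0,0,0],[1,0.03,0,0,0,0,0],[1,0.03,0,0,0,0,0],[1,0.03,0,0,0,0,0],[1,0.02,0,0,0,0,0],[1,0.02,0,0,0,0,0],[1,0.02,0,0,0,0,0],[1,0,0,0,0,0,0]]'
python3 st.py; python3 - <<'E'
from h import *
im,d=grab('side'); print(w2px('side',[.514,.2545,.075]))
cv2.imwrite('pics/s1.png',cv2.resize(im[110:230,240:420],None,fx=4,fy=4,interpolation=cv2.INTER_CUBIC))
E
```

```text
clock: 2.3
position: [0.5063, 0.2577, 0.0542]
ee_rot: [-0.018, 1.575, 0.014]
force: [-0.7, -0.4, 0.5]
width: 1.003
t 2.3 p [0.5063 0.2577 0.0542] F [-0.66 -0.37  0.51] T [0.   0.06 0.03] w 1.003 yaw 0.0203 x [-0.004 -0.003 -1.   ]
[308.81686083 162.77929134]
```

View pics/s1.png

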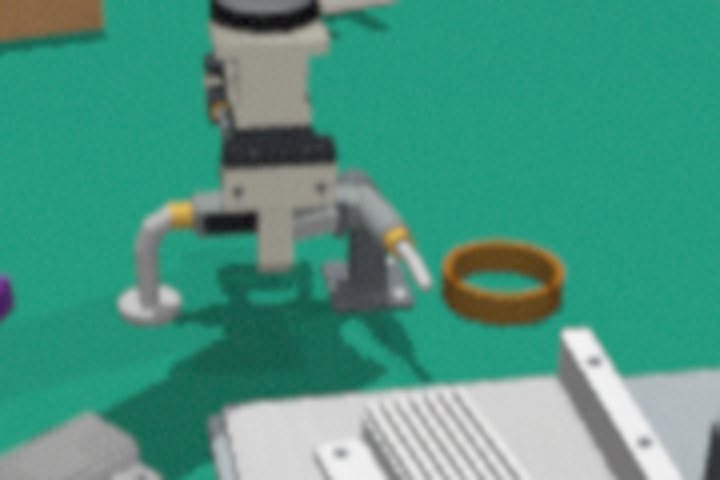

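The crop shows the fingers straddling the grip, with the near finger at (275,240) over the trigger tip. The trigger runs right to (335,215), and the elbow, stand and tape are clear. I'll move about 9 mm towards the barrel and squeeze.

```bash
python3 -m handwheel '[[1,0,-0.003,0.009,0,0,0],[1,0,0,0,0,0,0]]'; python3 -m handwheel '[[0.3,0,0,0,0,0,0],[0.3,0,0,0,0,0,0],[0.3,0,0,0,0,0,0],[0.3,0,0,0,0,0,0],[0.3,0,0,0,0,0,0],[0.3,0,0,0,0,0,0],[0.3,0,0,0,0,0,0],[0.3,0,0,0,0,0,0]]' 12;  python3 st.py
```

```text
clock: 2.55
position: [0.5197, 0.2554, 0.058]
ee_rot: [-0.014, 1.568, 0.015]
force: [0.2, 0.8, 0.2]
width: 1.003
clock: 3.35
position: [0.5163, 0.2549, 0.0562]
ee_rot: [-0.017, 1.573, 0.015]
force: [-3.1, -4.3, -0.5]
width: 0.432
t 3.35 p [0.5163 0.2549 0.0562] F [-3.09 -4.26 -0.49] T [-0.79  0.74  0.02] w 0.432 yaw 0.02 x [-0.002 -0.001 -1.   ]
```

```bash
python3 -m handwheel '[[0.3,0,0,0,0,0,0],[0.3,0,0,0,0,0,0],[0.3,0,0,0,0,0,0]]' 20;  python3 st.py;  python3 -m handwheel '[[0.3,0,0.001,0,0,0,0],[0.3,0,0,0,0,0,0],[0.3,0,0,0,0,0,0]]'; python3 st.py
```

```text
clock: 3.65
position: [0.5163, 0.2551, 0.0562]
ee_rot: [-0.017, 1.573, 0.015]
force: [-3.9, -3.9, -0.8]
width: 0.427
t 3.65 p [0.5163 0.2551 0.0562] F [-3.85 -3.85 -0.84] T [-0.74  0.91 -0.06] w 0.427 yaw 0.0201 x [-0.002 -0.001 -1.   ]
clock: 3.95
position: [0.5163, 0.2551, 0.0562]
ee_rot: [-0.017, 1.573, 0.014]
force: [-4.7, -6.0, 0.0]
width: 0.429
t 3.95 p [0.5163 0.2551 0.0562] F [-4.7  -6.    0.02] T [-1.24  1.   -0.04] w 0.429 yaw 0.0195 x [-0.002 -0.002 -1.   ]
```

```bash
python3 - <<'E'
from h import *
im,d=grab('side'); im2,_=grab('top')
a=cv2.resize(im[140:190,280:350],None,fx=5.5,fy=5.5,interpolation=cv2.INTER_CUBIC); b=cv2.resize(im2[140:190,180:250],None,fx=5.5,fy=5.5,interpolation=cv2.INTER_CUBIC)
cv2.imwrite('pics/s2.png',np.hstack([a,b]))
E
```

```text
(no output)
```

View pics/s2.png

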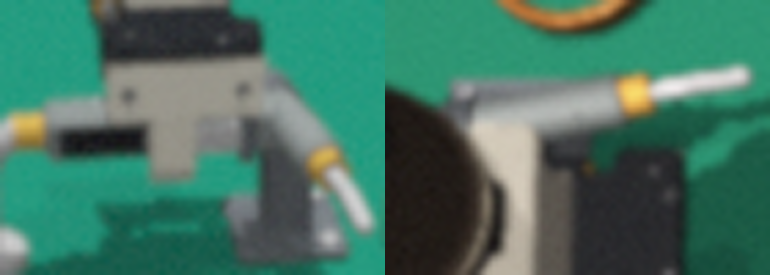

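The fingers are clamped on both sides and the width barely changes at 20 N. I'll grip harder with a slight yaw change to confirm the trigger is at its stop.

```bash
python3 -m handwheel '[[0.3,0,0,0,-0.04,0,0],[0.3,0,0,0,0,0,0],[0.3,0,0,0,0,0,0],[0.3,0,0,0,0,0,0]]' 35;  python3 st.py
```

```text
clock: 4.45
position: [0.5169, 0.2558, 0.0562]
ee_rot: [-0.047, 1.572, 0.045]
force: [-2.3, -5.0, -4.8]
width: 0.413
t 4.45 p [0.5169 0.2558 0.0562] F [-2.31 -5.05 -4.79] T [-1.    0.37 -0.19] w 0.413 yaw 0.0587 x [-0.001 -0.001 -1.   ]
```

Width 0.413 is 38 mm, exactly the fully squeezed figure. Now I'll release, lift, and move over the housing.

```bash
python3 -m handwheel '[[1,0,0,0,0,0,0],[1,0,0,0,0,0,0],[1,0,0,0,0,0,0],[1,0,0,0,0,0,0],[1,0,0,0,0,0,0],[1,0,0,0,0,0,0]]' 20; python3 -m handwheel '[[1,-0.03,0,0,0,0,0],[1,-0.04,0,0,0,0,0],[1,-0.04,0,0,0,0,0],[1,-0.04,0,0,0,0,0],[1,0,0,0,0,0,0]]';python3 st.py
python3 -m handwheel '[[1,0,-0.0408,0.007,0,0,0],[1,0,-0.0408,0.007,0,0,0],[1,0,-0.0408,0.007,0,0,0],[1,0,-0.0408,0.007,0,0,0],[1,0,-0.0408,0.007,0,0,0],[1,0,-0.0408,0.007,0,0,0],[1,0,-0.0408,0.007,0,0,0]]'
python3 -m handwheel '[[1,0,0,0,0.143,0,0],[1,0,0,0,0.143,0,0],[1,0,0,0,0.143,0,0],[1,0,0,0,0.143,0,0],[1,0,0,0,0.143,0,0],[1,0,0,0,0.143,0,0],[1,0,0,0,0.143,0,0],[1,0,0,0,0.143,0,0],[1,0,0,0,0.143,0,0],[1,0,0,0,0.143,0,0]]';python3 st.py
```

```text
clock: 5.05
position: [0.5178, 0.2577, 0.0572]
ee_rot: [-0.047, 1.569, 0.049]
force: [0.2, 0.4, 0.6]
width: 0.882
clock: 5.55
position: [0.52, 0.259, 0.2127]
ee_rot: [-0.043, 1.562, 0.052]
force: [0.5, -0.1, 0.5]
width: 0.999
t 5.55 p [0.52   0.259  0.2127] F [ 0.52 -0.06  0.49] T [ 0.02 -0.1  -0.01] w 0.999 yaw 0.0607 x [ 0.008  0.006 -1.   ]
clock: 6.25
position: [0.5836, -0.0263, 0.2064]
ee_rot: [-0.047, 1.57, 0.048]
force: [0.1, 0.3, -0.3]
width: 1.0
clock: 7.25
position: [0.5834, -0.0246, 0.2063]
ee_rot: [1.064, 1.296, -1.064]
force: [-0.3, -0.1, 0.1]
width: 0.999
t 7.25 p [ 0.5834 -0.0246  0.2063] F [-0.34 -0.06  0.06] T [-0.12  0.01  0.04] w 0.999 yaw -1.375 x [-0.     0.001 -1.   ]
```

```bash
python3 -m handwheel '[[1,0.03,0,0,0,0,0],[1,0.04,0,0,0,0,0],[1,0.04,0,0,0,0,0],[1,0.03,0,0,0,0,0],[1,0.016,0,0,0,0,0],[1,0.011,0,0,0,0,0],[1,0,0,0,0,0,0]]';python3 st.py
python3 - <<'E'
from h import *
im,d=grab('side')
cv2.imwrite('pics/s3.png',cv2.resize(im[170:310,280:500],None,fx=3.5,fy=3.5,interpolation=cv2.INTER_CUBIC))
E
```

```text
clock: 7.95
position: [0.5826, -0.025, 0.0383]
ee_rot: [1.059, 1.3, -1.061]
force: [-0.6, -0.5, 0.9]
width: 1.001
t 7.95 p [ 0.5826 -0.025   0.0383] F [-0.57 -0.46  0.86] T [-0.11  0.04 -0.05] w 1.001 yaw -1.3696 x [-0.002  0.    -1.   ]
```

View pics/s3.png

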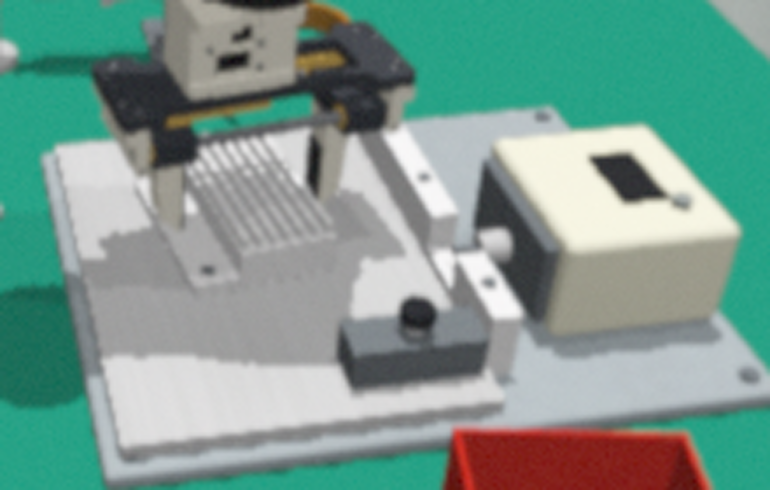

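The fingers straddle the finned body, with the front finger over the flange at (170,215) and the back finger at (325,180). Fence, stop knob and head are clear. I'll close on it.

```bash
python3 -m handwheel '[[0.5,0,0,0,0,0,0],[0.5,0,0,0,0,0,0],[0.5,0,0,0,0,0,0],[0.5,0,0,0,0,0,0],[0.5,0,0,0,0,0,0],[0.5,0,0,0,0,0,0]]' 25;python3 st.py
```

```text
clock: 8.6
position: [0.5847, -0.0252, 0.0406]
ee_rot: [1.061, 1.296, -1.058]
force: [2.6, 0.2, 5.2]
width: 0.694
t 8.6 p [ 0.5847 -0.0252  0.0406] F [2.63 0.22 5.23] T [ 0.19 -0.6   0.02] w 0.694 yaw -1.3697 x [ 0.003  0.    -1.   ]
```

```bash
python3 -m handwheel '[[0.5,-0.001,0,0,0.07,0,0],[0.5,0,0,0,0.07,0,0],[0.5,0,0.003,0.007,0,0,0],[0.5,0,0.003,0.007,0,0,0],[0.5,0,0.003,0.007,0,0,0],[0.5,0,0.003,0.007,0,0,0],[0.5,0,0.003,0.007,0,0,0],[0.5,0,0.003,0.007,0,0,0],[0.5,0,0.003,0.007,0,0,0],[0.5,0,0.003,0.007,0,0,0]]';python3 st.py; python3 -m handwheel '[[0.5,0,0,0,0,0,0]]'; python3 st.py
```

```text
clock: 9.6
position: [0.61, -0.0783, 0.0406]
ee_rot: [1.164, 1.242, -1.163]
force: [-2.8, 5.4, 6.1]
width: 0.699
t 9.6 p [ 0.61   -0.0783  0.0406] F [-2.76  5.4   6.07] T [0.96 0.4  0.06] w 0.699 yaw -1.5079 x [-0.002  0.002 -1.   ]
clock: 9.7
position: [0.6105, -0.0804, 0.0406]
ee_rot: [1.164, 1.238, -1.165]
force: [-0.4, -0.9, 0.7]
width: 0.691
t 9.7 p [ 0.6105 -0.0804  0.0406] F [-0.44 -0.85  0.67] T [-0.31 -0.06  0.04] w 0.691 yaw -1.51 x [-0.001  0.    -1.   ]
```

```bash
python3 - <<'E'
from h import *
im,d=grab('side')
cv2.imwrite('pics/s4.png',cv2.resize(im[170:310,280:500],None,fx=3.5,fy=3.5,interpolation=cv2.INTER_CUBIC))
E
```

```text
(no output)
```

View pics/s4.png

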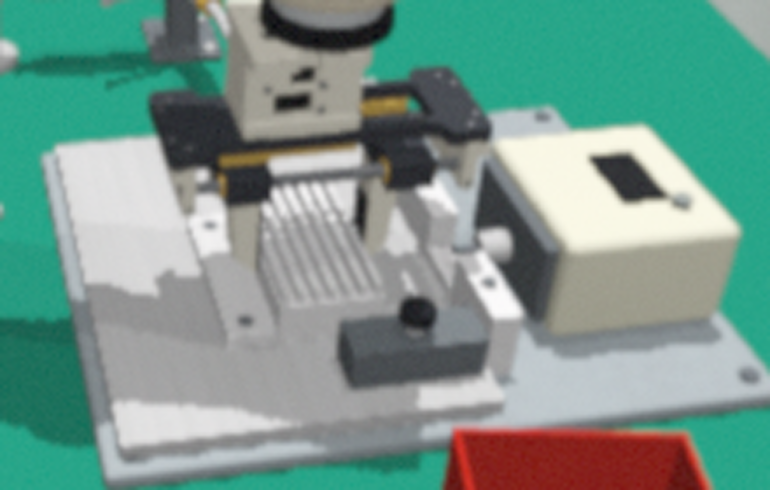

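The housing, still in the grip, has moved and turned with the gripper. Its end face is near the stop at (340,330). Now I'll creep to contact.

```bash
python3 -m handwheel '[[0.5,0,0,0.002,0,0,0],[0.5,0,0,0.002,0,0,0],[0.5,0,0,0.002,0,0,0],[0.5,0,0,0.002,0,0,0],[0.5,0,0,0.001,0,0,0],[0.5,0,0,0,0,0,0]]';python3 st.py;python3 -m handwheel '[[0.5,0,0,0.001,0,0,0],[0.5,0,0,0.001,0,0,0],[0.5,0,0,0,0,0,0]]';python3 st.py;python3 -m handwheel '[[0.5,0,0,0.001,0,0,0],[0.5,0,0,0,0,0,0]]';python3 st.py
```

```text
clock: 10.35
position: [0.6112, -0.0894, 0.0406]
ee_rot: [1.164, 1.237, -1.165]
force: [0.5, -0.2, -0.3]
width: 0.69
t 10.35 p [ 0.6112 -0.0894  0.0406] F [ 0.5  -0.23 -0.28] T [ 0.14 -0.08  0.09] w 0.69 yaw -1.5104 x [-0. -0. -1.]
clock: 10.65
position: [0.6113, -0.0912, 0.0406]
ee_rot: [1.164, 1.237, -1.165]
force: [0.7, 0.5, -2.1]
width: 0.696
t 10.65 p [ 0.6113 -0.0912  0.0406] F [ 0.69  0.51 -2.1 ] T [ 0.06 -0.08  0.06] w 0.696 yaw -1.5102 x [-0. -0. -1.]
clock: 10.85
position: [0.6114, -0.0922, 0.0406]
ee_rot: [1.164, 1.237, -1.165]
force: [0.0, -0.1, -3.3]
width: 0.694
t 10.85 p [ 0.6114 -0.0922  0.0406] F [ 0.02 -0.13 -3.35] T [-0.06 -0.01  0.07] w 0.694 yaw -1.5103 x [-0. -0. -1.]
```

```bash
for i in 1 2 3; do :; done; python3 -m handwheel '[[0.5,0,0,0.001,0,0,0],[0.5,0,0,0,0,0,0]]';python3 -m handwheel '[[0.5,0,0,0.001,0,0,0],[0.5,0,0,0,0,0,0]]';python3 -m handwheel '[[0.5,0,0,0.001,0,0,0],[0.5,0,0,0,0,0,0]]';python3 st.py
```

```text
clock: 11.05
position: [0.6115, -0.0932, 0.0406]
ee_rot: [1.164, 1.237, -1.165]
force: [0.3, -0.5, -3.9]
width: 0.698
clock: 11.25
position: [0.6116, -0.0941, 0.0406]
ee_rot: [1.164, 1.237, -1.165]
force: [-0.4, -0.4, -4.2]
width: 0.695
clock: 11.45
position: [0.6117, -0.0951, 0.0407]
ee_rot: [1.164, 1.237, -1.164]
force: [0.8, -0.2, -4.2]
width: 0.694
t 11.45 p [ 0.6117 -0.0951  0.0407] F [ 0.75 -0.18 -4.23] T [-0.11  0.08  0.01] w 0.694 yaw -1.5101 x [-0. -0. -1.]
```

```bash
python3 -m handwheel '[[0.5,0.001,0,0.001,0,0,0],[0.5,0,0,0,0,0,0]]';python3 -m handwheel '[[0.5,0.0005,0,0.001,0,0,0],[0.5,0,0,0,0,0,0]]';python3 -m handwheel '[[0.5,0,0,0.001,0,0,0],[0.5,0,0,0,0,0,0]]';python3 st.py
```

```text
clock: 11.65
position: [0.6118, -0.0951, 0.0405]
ee_rot: [1.165, 1.239, -1.163]
force: [-4.3, 3.0, 7.3]
width: 0.693
clock: 11.85
position: [0.6118, -0.0952, 0.0405]
ee_rot: [1.166, 1.24, -1.162]
force: [-5.7, 4.5, 11.8]
width: 0.701
clock: 12.05
position: [0.6121, -0.0956, 0.0405]
ee_rot: [1.166, 1.24, -1.161]
force: [-6.1, 7.7, 12.3]
width: 0.694
t 12.05 p [ 0.6121 -0.0956  0.0405] F [-6.09  7.71 12.27] T [1.38 1.14 0.09] w 0.694 yaw -1.5083 x [ 0.     0.003 -1.   ]
```

```bash
python3 -m handwheel '[[0.5,-0.001,0,0,0,0,0],[0.5,0,0,0,0,0,0]]';python3 -m handwheel '[[0.5,0,0,0.001,0,0,0],[0.5,0,0,0,0,0,0]]';python3 -m handwheel '[[0.5,0,0,0.001,0,0,0],[0.5,0,0,0,0,0,0]]';python3 st.py
```

```text
clock: 12.25
position: [0.6122, -0.0962, 0.0405]
ee_rot: [1.165, 1.239, -1.162]
force: [-1.3, 5.7, 1.8]
width: 0.699
clock: 12.45
position: [0.6122, -0.0962, 0.0406]
ee_rot: [1.165, 1.24, -1.162]
force: [-2.9, 8.6, 4.7]
width: 0.696
clock: 12.65
position: [0.6122, -0.0962, 0.0406]
ee_rot: [1.166, 1.242, -1.161]
force: [-3.8, 11.8, 5.7]
width: 0.696
t 12.65 p [ 0.6122 -0.0962  0.0406] F [-3.84 11.76  5.66] T [ 2.29  0.52 -0.14] w 0.696 yaw -1.5077 x [-0.     0.004 -1.   ]
```

The housing is against the stop: position is fixed while the reaction rises. I'll ease off, release, lift, turn back and go behind the step.

```bash
python3 -m handwheel '[[0.5,0,0,-0.003,0,0,0],[0.5,0,0,0,0,0,0],[0.9,0,0,0,0,0,0],[1,0,0,0,0,0,0],[1,0,0,0,0,0,0],[1,-0.02,0,0,0,0,0],[1,-0.04,0,0,0,0,0],[1,-0.04,0,0,0,0,0],[1,0,0,0,0,0,0]]'; python3 st.py; python3 -m handwheel '[[0.6,0,0,0,-0.143,0,0],[0.6,0,0,0,-0.143,0,0],[0.6,0,0,0,-0.143,0,0],[0.6,0,0,0,-0.143,0,0],[0.6,0,0,0,-0.143,0,0],[0.6,0,0,0,-0.143,0,0],[0.6,0,0,0,-0.143,0,0],[0.6,0,0,0,-0.143,0,0],[0.6,0,0,0,-0.143,0,0],[0.6,0,0,0,-0.143,0,0]]'; python3 -m handwheel '[[0.6,0,0,0,-0.14,0,0],[0.6,0,0,-0.023,0,0,0],[0.6,0,0,-0.023,0,0,0],[0.6,0,0,0,0,0,0]]';python3 st.py
python3 - <<'E'
from h import *
im,d=grab('side')
cv2.imwrite('pics/s5.png',cv2.resize(im[170:310,280:500],None,fx=3.5,fy=3.5,interpolation=cv2.INTER_CUBIC))
E
```

```text
clock: 13.55
position: [0.6151, -0.0985, 0.1456]
ee_rot: [1.168, 1.229, -1.159]
force: [0.9, -0.8, -0.0]
width: 0.999
t 13.55 p [ 0.6151 -0.0985  0.1456] F [ 0.88 -0.76 -0.02] T [-0.1   0.01  0.01] w 0.999 yaw -1.5109 x [ 0.009 -0.001 -1.   ]
clock: 14.55
position: [0.6116, -0.0972, 0.1396]
ee_rot: [0.058, 1.57, -0.059]
force: [-0.8, -0.1, -0.2]
width: 0.6
clock: 14.95
position: [0.5629, -0.1006, 0.1396]
ee_rot: [-0.046, 1.573, 0.046]
force: [-0.2, -1.0, 0.7]
width: 0.597
t 14.95 p [ 0.5629 -0.1006  0.1396] F [-0.2  -0.98  0.74] T [-0.02  0.01  0.01] w 0.597 yaw 0.0583 x [-0.003 -0.    -1.   ]
```

View pics/s5.png

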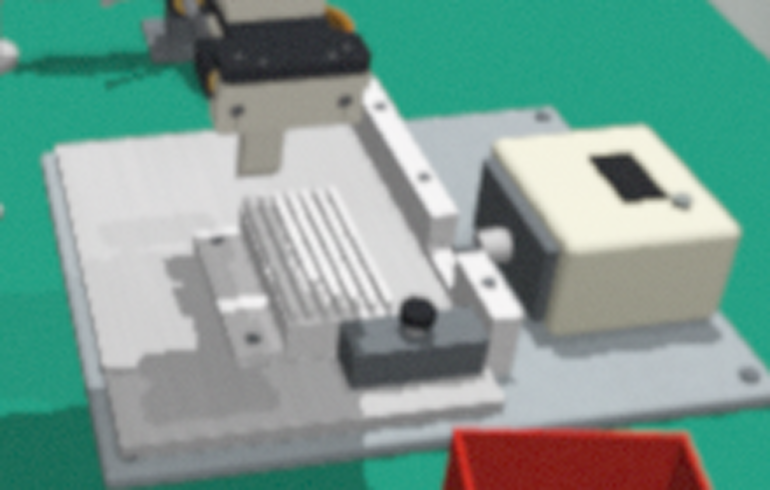

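The housing lies against the stop's face and looks square, with its step clear at (265,290). I'll descend onto the flange.

```bash
python3 -m handwheel '[[0.6,0.03,0,0,0,0,0],[0.6,0.035,0,0,0,0,0],[0.6,0.02,0,0,0,0,0],[0.6,0.01,0,0,0,0,0],[0.6,0,0,0,0,0,0],[0.6,0,0,0,0,0,0]]'; python3 st.py; for z in 1; do python3 -m handwheel '[[0.6,0.003,0,0,0,0,0],[0.6,0,0,0,0,0,0]]'; python3 -m handwheel '[[0.6,0.002,0,0,0,0,0],[0.6,0,0,0,0,0,0]]';python3 -m handwheel '[[0.6,0.001,0,0,0,0,0],[0.6,0,0,0,0,0,0]]'; done; python3 st.py
```

```text
clock: 15.6
position: [0.5669, -0.0997, 0.0458]
ee_rot: [-0.047, 1.569, 0.047]
force: [0.5, 0.6, 0.3]
width: 0.599
t 15.6 p [ 0.5669 -0.0997  0.0458] F [0.54 0.64 0.28] T [-0.03 -0.05 -0.05] w 0.599 yaw 0.06 x [ 0.001 -0.    -1.   ]
clock: 15.8
position: [0.5665, -0.0996, 0.0429]
ee_rot: [-0.047, 1.569, 0.047]
force: [-0.4, 0.2, -0.4]
width: 0.601
clock: 16.0
position: [0.566, -0.0995, 0.0404]
ee_rot: [-0.047, 1.57, 0.047]
force: [0.3, -0.1, 0.6]
width: 0.602
clock: 16.2
position: [0.5659, -0.0996, 0.0392]
ee_rot: [-0.047, 1.57, 0.047]
force: [0.1, 0.2, -0.5]
width: 0.6
t 16.2 p [ 0.5659 -0.0996  0.0392] F [ 0.11  0.25 -0.5 ] T [ 0.05  0.01 -0.02] w 0.6 yaw 0.0601 x [-0.  0. -1.]
```

```bash
python3 -m handwheel '[[0.6,0.002,0,0.003,0,0,0],[0.6,0,0,0.003,0,0,0],[0.6,0,0,0.003,0,0,0],[0.6,0,0,0.003,0,0,0],[0.6,0,0,0.003,0,0,0],[0.6,0,0,0.003,0,0,0],[0.6,0,0,0,0,0,0]]'; python3 st.py;  python3 -m handwheel '[[0.6,0,0,0.004,0,0,0],[0.6,0,0,0.004,0,0,0],[0.6,0,0,0.004,0,0,0],[0.6,0,0,0.004,0,0,0],[0.6,0,0,0.004,0,0,0],[0.6,0,0,0.004,0,0,0],[0.6,0,0,0,0,0,0]]'; python3 st.py
```

```text
clock: 16.9
position: [0.5848, -0.0984, 0.0373]
ee_rot: [-0.047, 1.569, 0.047]
force: [-0.7, -0.3, -0.2]
width: 0.601
t 16.9 p [ 0.5848 -0.0984  0.0373] F [-0.71 -0.32 -0.17] T [ 0.09  0.05 -0.06] w 0.601 yaw 0.0603 x [ 0.001  0.    -1.   ]
clock: 17.6
position: [0.609, -0.0969, 0.0373]
ee_rot: [-0.047, 1.569, 0.047]
force: [0.5, 0.1, -0.2]
width: 0.601
t 17.6 p [ 0.609  -0.0969  0.0373] F [ 0.45  0.06 -0.15] T [ 0.06  0.08 -0.06] w 0.601 yaw 0.0603 x [ 0.001 -0.    -1.   ]
```

```bash
python3 -m handwheel '[[0.6,0,0,0.002,0,0,0],[0.6,0,0,0.002,0,0,0],[0.6,0,0,0.001,0,0,0],[0.6,0,0,0.001,0,0,0],[0.6,0,0,0,0,0,0]]'; python3 st.py;  python3 -m handwheel '[[0.6,0,0,0.001,0,0,0],[0.6,0,0,0.001,0,0,0],[0.6,0,0,0,0,0,0]]'; python3 -m handwheel '[[0.6,0,0,0.001,0,0,0],[0.6,0,0,0.001,0,0,0],[0.6,0,0,0,0,0,0]]'; python3 st.py
```

```text
clock: 18.1
position: [0.6141, -0.0967, 0.0372]
ee_rot: [-0.047, 1.57, 0.047]
force: [-3.5, -1.2, 2.0]
width: 0.603
t 18.1 p [ 0.6141 -0.0967  0.0372] F [-3.52 -1.19  1.95] T [ 0.04  0.7  -0.03] w 0.603 yaw 0.0601 x [ 0.  0. -1.]
clock: 18.4
position: [0.6162, -0.0966, 0.0372]
ee_rot: [-0.047, 1.57, 0.047]
force: [-2.3, -0.6, 0.0]
width: 0.6
clock: 18.7
position: [0.6182, -0.0964, 0.0372]
ee_rot: [-0.047, 1.57, 0.047]
force: [-2.5, -0.4, 0.8]
width: 0.599
t 18.7 p [ 0.6182 -0.0964  0.0372] F [-2.48 -0.44  0.77] T [-0.02  0.45 -0.  ] w 0.599 yaw 0.0602 x [ 0.  0. -1.]
```

```bash
python3 - <<'E'
from h import *
im,d=grab('side'); im2,_=grab('top')
cv2.imwrite('pics/s6.png',cv2.resize(im[170:310,280:500],None,fx=3.5,fy=3.5,interpolation=cv2.INTER_CUBIC)); cv2.imwrite('pics/t6.png',im2)
E
```

```text
(no output)
```

View pics/s6.png

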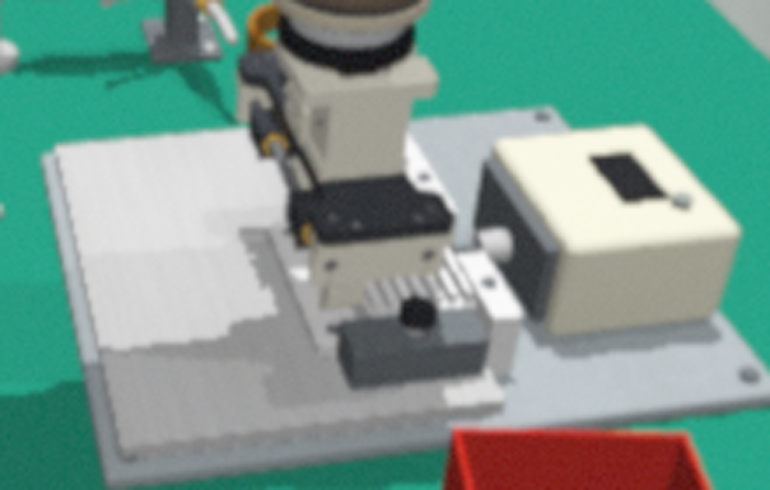

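The housing has followed the fingers to near the fence and stays by the stop, with a finger in the step at (340,290). I'll keep creeping.

```bash
for a in 1; do python3 -m handwheel '[[0.6,0,0,0.001,0,0,0],[0.6,0,0,0,0,0,0]]'; python3 -m handwheel '[[0.6,0,0,0.001,0,0,0],[0.6,0,0,0,0,0,0]]'; python3 -m handwheel '[[0.6,0,0,0.001,0,0,0],[0.6,0,0,0,0,0,0]]'; done; python3 st.py
```

```text
clock: 19.0
position: [0.619, -0.0964, 0.0372]
ee_rot: [-0.047, 1.57, 0.047]
force: [-3.0, -0.5, 0.3]
width: 0.602
clock: 19.2
position: [0.62, -0.0963, 0.0372]
ee_rot: [-0.047, 1.57, 0.047]
force: [-2.7, -0.4, 0.5]
width: 0.6
clock: 19.4
position: [0.6202, -0.0963, 0.0372]
ee_rot: [-0.047, 1.572, 0.047]
force: [-6.0, 0.5, 3.7]
width: 0.601
t 19.4 p [ 0.6202 -0.0963  0.0372] F [-6.01  0.54  3.66] T [0.03 1.19 0.01] w 0.601 yaw 0.06 x [-0.001  0.    -1.   ]
```

```bash
python3 -m handwheel '[[0.6,0,0,0.002,0,0,0],[0.6,0,0,0,0,0,0]]'; python3 -m handwheel '[[0.6,0,0,-0.008,0,0,0],[0.6,-0.02,0,0,0,0,0],[0.6,-0.03,0,0,0,0,0],[0,-0.02,0.02,0,0,0,0],[0,0,0.035,0.02,0,0,0],[0,0,0.034,0.02,0,0,0],[0,0,0,0,0,0,0],[0,0,0,0,0,0,0]]' 20; python3 st.py; python3 -m handwheel '[[0,0.02,0,0,0,0,0],[0,0.03,0,0,0,0,0],[0,0.02,0,0,0,0,0],[0,0,0,0,0,0,0]]'; python3 st.py; python3 -m handwheel '[[0,0,-0.002,0,0,0,0],[0,0,-0.002,0,0,0,0],[0,0,-0.002,0,0,0,0],[0,0,0,0,0,0,0]]'; python3 st.py
```

```text
clock: 19.6
position: [0.6202, -0.0963, 0.037]
ee_rot: [-0.047, 1.575, 0.047]
force: [-12.8, 0.1, 8.9]
width: 0.6
clock: 20.4
position: [0.6503, -0.0037, 0.1073]
ee_rot: [-0.049, 1.568, 0.05]
force: [-0.3, -0.2, 0.3]
width: 0.216
t 20.4 p [ 0.6503 -0.0037  0.1073] F [-0.28 -0.22  0.32] T [-0.01  0.03 -0.06] w 0.216 yaw 0.0629 x [ 0.002  0.001 -1.   ]
clock: 20.8
position: [0.6472, -0.0071, 0.0345]
ee_rot: [-0.047, 1.575, 0.045]
force: [-0.5, -0.1, -0.4]
width: 0.003
t 20.8 p [ 0.6472 -0.0071  0.0345] F [-0.53 -0.07 -0.4 ] T [ 0.02 -0.01 -0.01] w 0.003 yaw 0.0584 x [-0.004 -0.001 -1.   ]
clock: 21.2
position: [0.6505, -0.0121, 0.0383]
ee_rot: [-0.047, 1.569, 0.046]
force: [0.4, 0.4, -0.1]
width: 0.006
t 21.2 p [ 0.6505 -0.0121  0.0383] F [ 0.44  0.37 -0.07] T [0.01 0.04 0.02] w 0.006 yaw 0.0594 x [ 0.002 -0.    -1.   ]
```

```bash
python3 -m handwheel '[[0,0,-0.001,0,0,0,0],[0,0,-0.001,0,0,0,0],[0,0,0,0,0,0,0]]'; python3 -m handwheel '[[0,0,-0.001,0,0,0,0],[0,0,-0.001,0,0,0,0],[0,0,0,0,0,0,0]]';python3 -m handwheel '[[0,0,-0.001,0,0,0,0],[0,0,0,0,0,0,0]]';python3 -m handwheel '[[0,0,-0.001,0,0,0,0],[0,0,0,0,0,0,0]]'; python3 st.py
```

```text
clock: 21.5
position: [0.6499, -0.0135, 0.0373]
ee_rot: [-0.047, 1.57, 0.047]
force: [-1.1, -0.8, -0.5]
width: 0.006
clock: 21.8
position: [0.65, -0.0147, 0.0372]
ee_rot: [-0.047, 1.57, 0.048]
force: [-0.7, 2.6, 1.4]
width: 0.005
clock: 22.0
position: [0.65, -0.0148, 0.0372]
ee_rot: [-0.047, 1.57, 0.049]
force: [-1.7, 5.5, 1.0]
width: 0.008
clock: 22.2
position: [0.65, -0.0148, 0.0372]
ee_rot: [-0.047, 1.571, 0.051]
force: [-0.8, 7.2, 0.4]
width: 0.007
t 22.2 p [ 0.65   -0.0148  0.0372] F [-0.79  7.17  0.38] T [1.51 0.27 0.01] w 0.007 yaw 0.0619 x [-0.     0.003 -1.   ]
```

The end face meets a hard reaction straight away at the expected place, so the housing is on the stop. Back to the step.

```bash
python3 -m handwheel '[[0,0,0.008,0,0,0,0],[0,-0.03,0,0,0,0,0],[0,-0.035,0,0,0,0,0],[0.6,0,-0.03,-0.014,0,0,0],[0.6,0,-0.03,-0.014,0,0,0],[0.6,0,-0.0245,-0.014,0,0,0],[0.6,0,0,0,0,0,0],[0.6,0,0,0,0,0,0]]'; python3 st.py
```

```text
clock: 23.0
position: [0.6127, -0.0971, 0.1024]
ee_rot: [-0.046, 1.57, 0.045]
force: [0.1, 0.4, 0.1]
width: 0.386
t 23.0 p [ 0.6127 -0.0971  0.1024] F [0.13 0.37 0.08] T [ 0.09 -0.04  0.03] w 0.386 yaw 0.0582 x [ 0. -0. -1.]
```

```bash
python3 -m handwheel '[[0.6,0,0,0,0,0,0],[0.6,0,0,0,0,0,0],[0.6,0.03,0,0,0,0,0],[0.6,0.03,0,0,0,0,0],[0.6,0,0,0,0,0,0],[0.6,0,0,0,0,0,0]]'; python3 -m handwheel '[[0.6,0.002,0,0,0,0,0],[0.6,0.002,0,0,0,0,0],[0.6,0,0,0,0,0,0]]';  python3 -m handwheel '[[0.6,0.001,0,0,0,0,0],[0.6,0.001,0,0,0,0,0],[0.6,0,0,0,0,0,0]]';python3 -m handwheel '[[0.6,0.001,0,0,0,0,0],[0.6,0,0,0,0,0,0]]'; python3 st.py
```

```text
clock: 23.6
position: [0.6128, -0.0955, 0.0423]
ee_rot: [-0.048, 1.571, 0.048]
force: [0.7, 0.9, 0.0]
width: 0.598
clock: 23.9
position: [0.6133, -0.0962, 0.039]
ee_rot: [-0.047, 1.569, 0.047]
force: [-0.8, -0.2, -0.3]
width: 0.6
clock: 24.2
position: [0.6128, -0.0962, 0.0362]
ee_rot: [-0.047, 1.57, 0.047]
force: [0.4, -0.4, -0.5]
width: 0.602
clock: 24.4
position: [0.6128, -0.0962, 0.0351]
ee_rot: [-0.047, 1.57, 0.047]
force: [0.3, 0.3, -0.4]
width: 0.602
t 24.4 p [ 0.6128 -0.0962  0.0351] F [ 0.25  0.25 -0.44] T [ 0.05  0.   -0.  ] w 0.602 yaw 0.0601 x [-0.  0. -1.]
```

```bash
python3 -m handwheel '[[0.6,0,0,0.003,0,0,0],[0.6,0,0,0.003,0,0,0],[0.6,0,0,0.002,0,0,0],[0.6,0,0,0,0,0,0]]'; python3 -m handwheel '[[0.6,0.001,0,0.0005,0,0,0],[0.6,0,0,0,0,0,0]]';python3 -m handwheel '[[0.6,0.001,0,0.0005,0,0,0],[0.6,0,0,0,0,0,0]]'; python3 st.py
```

```text
clock: 24.8
position: [0.6202, -0.0958, 0.035]
ee_rot: [-0.047, 1.572, 0.047]
force: [-4.2, 0.8, 2.0]
width: 0.599
clock: 25.0
position: [0.6202, -0.0958, 0.0344]
ee_rot: [-0.047, 1.572, 0.047]
force: [-7.2, -0.6, 7.8]
width: 0.599
clock: 25.2
position: [0.6202, -0.0958, 0.0343]
ee_rot: [-0.047, 1.573, 0.047]
force: [-12.5, 0.7, 19.3]
width: 0.599
t 25.2 p [ 0.6202 -0.0958  0.0343] F [-12.47   0.68  19.3 ] T [ 0.24  2.55 -0.01] w 0.599 yaw 0.0598 x [-0.003  0.    -1.   ]
```

```bash
python3 -m handwheel '[[0.6,-0.001,0,0.001,0,0,0],[0.6,0,0,0,0,0,0],[0.6,0,0,0,0,0,0]]'; python3 st.py
```

```text
clock: 25.5
position: [0.6201, -0.0958, 0.0344]
ee_rot: [-0.047, 1.575, 0.047]
force: [-12.9, 0.4, 13.2]
width: 0.602
t 25.5 p [ 0.6201 -0.0958  0.0344] F [-12.9    0.4   13.19] T [-0.01  2.49  0.04] w 0.602 yaw 0.0597 x [-0.005  0.    -1.   ]
```

```bash
python3 -m handwheel '[[0.6,-0.0007,0,0.0011,0,0,0],[0.6,0,0,0,0,0,0],[0.6,0,0,0,0,0,0]]'; python3 st.py
```

```text
clock: 25.8
position: [0.6201, -0.0958, 0.0344]
ee_rot: [-0.047, 1.577, 0.047]
force: [-13.8, 0.9, 10.2]
width: 0.601
t 25.8 p [ 0.6201 -0.0958  0.0344] F [-13.76   0.93  10.18] T [-0.01  2.76  0.08] w 0.601 yaw 0.0597 x [-0.007  0.    -1.   ]
```

```bash
python3 -m handwheel '[[0.6,-0.0001,0,0.0006,0,0,0],[0.6,0,0,0,0,0,0],[0.6,0,0,0,0,0,0]]'; python3 st.py; python3 -m handwheel '[[0.6,0,0,0,0,0,0],[0.6,0,0,0,0,0,0],[0.6,0,0,0,0,0,0],[0.6,0,0,0,0,0,0],[0.6,0,0,0,0,0,0]]'; python3 st.py
python3 - <<'E'
from h import *
im,d=grab('side'); im2,_=grab('top')
a=cv2.resize(im[170:310,280:500],None,fx=3,fy=3,interpolation=cv2.INTER_CUBIC); b=cv2.resize(im2[100:240,255:300+20],(130,280)); 
o=cv2.resize(im2,(400,250)); c=np.zeros((420+250,660,3),np.uint8); c[:420,:660]=a; c[420:,:400]=o; cv2.imwrite('pics/s7.png',c[:600+0])
for i in range(4): print(np.round(observe()['force'],1))
E
```

```text
clock: 26.1
position: [0.6201, -0.0958, 0.0344]
ee_rot: [-0.047, 1.578, 0.047]
force: [-16.0, -0.1, 11.9]
width: 0.602
t 26.1 p [ 0.6201 -0.0958  0.0344] F [-15.96  -0.08  11.89] T [-0.07  3.11  0.  ] w 0.602 yaw 0.0597 x [-0.008  0.    -1.   ]
clock: 26.6
position: [0.6201, -0.0958, 0.0344]
ee_rot: [-0.047, 1.578, 0.047]
force: [-16.3, -0.3, 11.1]
width: 0.598
t 26.6 p [ 0.6201 -0.0958  0.0344] F [-16.29  -0.26  11.13] T [-0.09  3.11  0.07] w 0.598 yaw 0.0596 x [-0.008  0.    -1.   ]
[-15.3  -0.4  10.9]
[-15.3  -0.4  10.9]
[-15.3  -0.4  10.9]
[-15.3  -0.4  10.9]
```

View pics/s7.png

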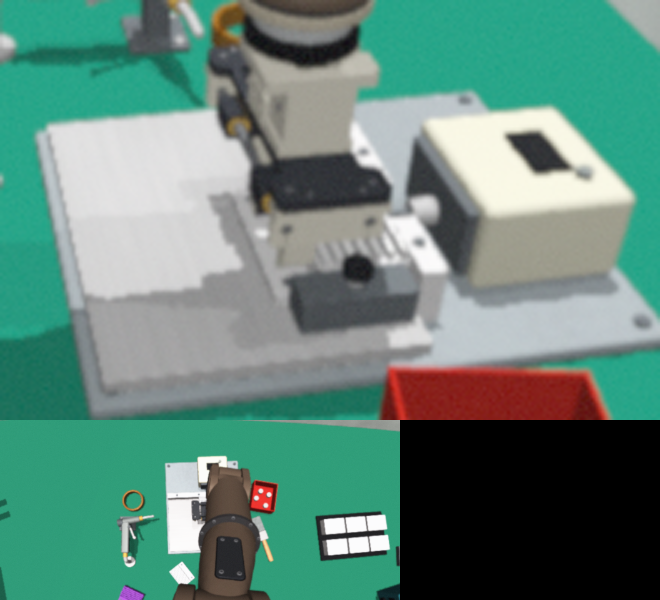

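The housing is tight to the fence and stop, with the fingertips in the step. The push is steady, and the brush, tape and bin haven't moved. Handing in.

```bash
python3 -c "
from cell import *
print(sign_off())"; python3 st.py
```

```text
the job is handed in; nothing more can be done
None
the job is handed in; nothing more can be done
```

The job is done and handed in at about 27 s of the 72 s allowed, with the arm still holding the push.

- **Air gun:** I squeezed the trigger until the jaws stood at 38 mm, the fully squeezed size, then released it before touching the housing. At first the jaws stopped at about 39.5 mm. They reached 38 mm after a slight turn and a firmer grip of 35 N.
- **Housing:** I gripped the body, squared it to the station and moved it to the stop. For part of that move the tool carried its weight, so it was slightly lifted rather than slid. I then pushed it to the fence with both fingertips in the step. A check push on its far end met a hard reaction straight away where expected, so it is on the stop.
- **Final push:** The last readings were about 15 to 16 N into the fence and 11 N down, steady over the last half second. That is slightly above the 15 N and 10 N asked.
- **Disagreement:** Contact with the fence and the stop each came 2 to 3 mm past where the camera put them, about what the calibration allows.
- **Bystanders:** The brush, tape roll and red bin look untouched in the last picture. The arm hid part of the housing from above, so squareness rests on the contact forces and the side view.

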